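Find the bottle with the loose cap and set it aside

ROBOT

A 7-joint arm with a two-finger parallel gripper is mounted at the origin on a cart in front of the work surface, level with it; the furniture and walls round the work are solid. World frame = base frame: x ahead of the robot, y to its left, z up, the work surface at z = 0. Lengths are in m, angles in rad, forces in N, time in s.
With the tool pointing down it reaches from about 0.4 to 0.85 m from the base axis. Payload 10.4 kg.
Tool frame: the origin (TCP) lies between the finger pads; the fingertips stand tcp_to_tips ahead of it and the grasp point (between the pads) lies 8 mm behind it (tcp_to_tips is the distance from the TCP to the fingertips, in m); z points along the fingers, y is the line along which they close (so a half turn about z gives the same grasp; the last joint's range is limited). The gripper opens to 85 mm and grips with 20 to 120 N. Pads are 22 mm wide; open, the fingers measure 114 mm over their backs; the gripper's body (76 mm by 85 mm) begins 54 mm behind the grasp point. The pads swing forward as they close: fully open they stand 13 mm farther back than shut.
Start: joints at [-1.36, 0.332, -0.065, 1.46, 0.022, 1.35, -0.088], TCP at [0.145, 0.608, 0.242] pointing down, gripper open.
Joint ranges: [-2.6, 2.6], [-0.5, 2.12], [-1.47, 1.34], [0.16, 2.42], [-1.27, 4.41], [0.06, 2.06], [-2.6, 2.6]. Speed limits (rad/s): [2.22, 2.22, 2.79, 2.79, 3.14, 3.14, 3.14].

INTERFACE

Orientations are given as a unit quaternion [x, y, z, w].
In Python, from workcell import * gives the robot as it stands.
- The arm moves only by the tool apply_moves, never from a script. Its argument "rows" is a list of rows, each an object of numbers: "x", "y", "z": the shift along the tool's x, y, z in mm; "ax", "ay", "az": the turn, a rotation vector about the tool's x, y, z in degrees; "gripper": the closure, from 0 (fully open) to 1 (shut). A call has 1 to 5 rows; each row shifts and turns the commanded pose from where the row before left it, along the tool's axes as they then stand; what a row does not reach is not made up. A row lasts 1/12 s, in which the tool goes at most 41.7 mm and 7.16 degrees, less where a joint would pass 70% of its speed; a pose out of reach is approached as far as the arm can. A call with a gripper value outside its range is refused whole. The fingers move at their own pace and stop on an object; "newtons" is the grip in N (left out, the last holds). Time passes only in rows, so rows that do not move let the fingers close. It gives the time, the measured TCP pose, the force, the opening and the grip force at its end, in the units of the state.
- get_obs(): the state, without advancing time (a new reading comes with each control period).
- camera(name): name is "scene" or "top" or "wrist"; returns a dict with "color" (400x640x3 uint8, red, green, blue), "fov_y" (degrees; the focal length in pixels is half the picture's height over the tangent of half this angle, whatever the lens; pixels are square), "cx", "cy" (the principal point, pixels), "rvec" (rotation vector, rad) and "tvec" (3), from world to camera coordinates, as OpenCV has them. Camera axes: x right, y down, z forward; pixel columns grow to the right and rows downward; lengths in m; the calibration is good to about 2 mm. A picture is of the moment at which its call begins. There is no depth.
- hand_in(): hands the job in; it is judged then, once.
The state is a dict: "clock": time; "joint_pos": joint angles; "joint_velocities": joint speeds; "tau": joint torques, N m; "position": TCP position; "ee_rot": TCP orientation; "ft_force": force on the tool from outside, world axes, zero at the start; "torque": the same for the moment, N m; "grip_width": opening from 0.0 (shut) to 1.0 (fully open); "grasp_force": force on a finger pad.
Only numpy, scipy, OpenCV 4.12 (cv2) and the standard library are available. Lean on these libraries where they do the work, as an engineer would, in place of code of your own. Each camera call takes 0.05 s, during which the arm holds its last target. There are 200 camera calls.

TASK

One of the three bottles in the leaning rack has a screw cap that was not tightened. Test-twist the caps anticlockwise to find it, slacken that cap by about an eighth of a turn while the bottle is still in the rack, then draw the bottle out and stand it upright in the free half of the tray with its cap left slack. Leave the two tight bottles in their cells and do not disturb the jar in the tray or the mug and solder reel on the bench.

Things in the scene. Friction and masses are not known exactly. Their poses are not given: they have to be found in the camera images.
- bottle_a_mid (a point): One of three identical white square bottles (body 56 x 56 x 100 mm, then a shoulder and a black cap, a disc 46 mm across with a wing on top; 166 mm high in all, about 0.3 kg). Point on the bottle's axis 73 mm above its underside; z runs along the axis to the cap. The wing, a bar 44 mm long and 14 mm thick, spans 60 to 93 mm along +z from this point. It leans in the rack.
- bottle_a_cap (a joint): Angle of this bottle's cap, rad: about 0 at the start, when the wing's length lies along the bottle's x; grows anticlockwise seen from above the cap (about the bottle's +z). One of the three caps is loose, in any cell, and looks the same: it turns with 0.06 N m up to 1.5 rad, stays where left, never comes off. The two tight ones give at most 0.03 rad under 0.5 N m.
- bottle_b_mid (a point): One of three identical white square bottles (body 56 x 56 x 100 mm, then a shoulder and a black cap, a disc 46 mm across with a wing on top; 166 mm high in all, about 0.3 kg). Point on the bottle's axis 73 mm above its underside; z runs along the axis to the cap. The wing, a bar 44 mm long and 14 mm thick, spans 60 to 93 mm along +z from this point. It leans in the rack.
- bottle_b_cap (a joint): Angle of this bottle's cap, rad: about 0 at the start, when the wing's length lies along the bottle's x; grows anticlockwise seen from above the cap (about the bottle's +z). One of the three caps is loose, in any cell, and looks the same: it turns with 0.06 N m up to 1.5 rad, stays where left, never comes off. The two tight ones give at most 0.03 rad under 0.5 N m.
- bottle_c_mid (a point): One of three identical white square bottles (body 56 x 56 x 100 mm, then a shoulder and a black cap, a disc 46 mm across with a wing on top; 166 mm high in all, about 0.3 kg). Point on the bottle's axis 73 mm above its underside; z runs along the axis to the cap. The wing, a bar 44 mm long and 14 mm thick, spans 60 to 93 mm along +z from this point. It leans in the rack.
- bottle_c_cap (a joint): Angle of this bottle's cap, rad: about 0 at the start, when the wing's length lies along the bottle's x; grows anticlockwise seen from above the cap (about the bottle's +z). One of the three caps is loose, in any cell, and looks the same: it turns with 0.06 N m up to 1.5 rad, stays where left, never comes off. The two tight ones give at most 0.03 rad under 0.5 N m.
- rack: Fixed grey sheet-metal rack: three square cells in a row along its y axis, 110 mm apart, leaning 25 degrees from vertical, tops towards its -x side (the robot). Cells are 60 mm wide inside, 65 mm deep: a bottle comes free when drawn 65 mm along its axis and cannot turn more than about 5 degrees in its cell. Origin: centre of the base plate's underside, on the bench.
- tray: Fixed aluminium tray, 200 mm (x) by 260 mm (y), rim 20 mm high, walls and floor 4 mm thick. Origin: centre of its underside. The half on its -y side is free; the swab jar stands in the +y half.
- swab_jar_mid (a point): Centre of a round clear jar with a fixed yellow lid, 56 mm across and 70 mm high, loose in the tray; a bystander. Point half-way up.
- mug: Mug, 78 mm across without its handle, 92 mm high, loose on the bench behind; a bystander. Origin at the centre of its underside.
- solder_reel: Solder reel, 48 mm across, 30 mm high, loose on the bench between rack and tray, nearer the robot; a bystander. Origin at the centre of its underside.
Things that resemble listed ones, but are neither listed nor needed, are in the scene too. What is shaped like the part that bears bottle_b_mid but green is not meant.

How it is judged:
By the outcome, as a careful person would: the job done as asked, in the order asked, and still so for the second after the job is handed in, with the robot touching nothing.
It also fails if it takes over 72 s, if anything falls off the work surface, if the arm or the gripper's body presses on something with over 40 N, if the wrist force passes 120 N, or if a joint passes its speed limit or range.

## Working session

There is one attempt and no reset: what is moved stays moved. The work goes in short steps, Python scripts to look and compute and a tool call to move; the robot and the scene stay as the last step left them, time stands still between calls to the robot, and variables do not carry over. Pictures are saved under pics/ and viewed, at most 10 in all, crops included, and the job is handed in when it is done.

Besides the shell and the picture viewer there is one more tool, called after "Emit:" as name([rows], argument=value, ...), one row to a line, values as JSON. apply_moves: Moves the arm, as the interface text tells. Its arguments: {"type":"object","properties":{"rows":{"type":"array","items":{"type":"object","properties":{"x":{"type":"number"},"y":{"type":"number"},"z":{"type":"number"},"ax":{"type":"number"},"ay":{"type":"number"},"az":{"type":"number"},"gripper":{"type":"number"}}}},"newtons":{"type":"number"}},"required":["rows"]}

```bash
ls; mkdir -p pics; cat > h.py <<'E'
from workcell import *
import numpy as np, cv2
from scipy.spatial.transform import Rotation as R
def cam(n):
    c=camera(n); h=c["color"].shape[0]; f=h/2/np.tan(np.radians(c["fov_y"])/2)
    c["K"]=np.array([[f,0,c["cx"]],[0,f,c["cy"]],[0,0,1]]); c["R"]=R.from_rotvec(c["rvec"]).as_matrix(); c["t"]=np.array(c["tvec"]); return c
def ray(c,u,v):
    d=c["R"].T@np.linalg.solve(c["K"],[u,v,1]); return -c["R"].T@c["t"], d/np.linalg.norm(d)
def onz(c,u,v,z):
    o,d=ray(c,u,v); return o+d*(z-o[2])/d[2]
def tri(rs):
    A=0;b=0
    for o,d in rs:
        P=np.eye(3)-np.outer(d,d); A=A+P; b=b+P@o
    x=np.linalg.solve(A,b); return x,[np.linalg.norm((np.eye(3)-np.outer(d,d))@(x-o)) for o,d in rs]
def proj(c,p):
    q=c["K"]@(c["R"]@np.array(p)+c["t"]); return q[:2]/q[2]
def save(c,n,box=None,s=1):
    im=c["color"][:,:,::-1]
    if box: x0,y0,x1,y1=box; im=im[y0:y1,x0:x1]
    cv2.imwrite("pics/"+n,cv2.resize(im,None,fx=s,fy=s,interpolation=cv2.INTER_CUBIC))
E
python3 - <<'E'
from h import *
import pickle
o=get_obs(); print({k:np.round(v,3) for k,v in o.items()})
try: print(tcp_to_tips)
except Exception as e: print(e)
cs={n:cam(n) for n in("scene","top","wrist")}
pickle.dump(cs,open("c0.pkl","wb"))
for n,c in cs.items():
    save(c,n+"0.png"); print(n,c["fov_y"],-c["R"].T@c["t"],c["R"][2])
E
```

```text
pics
{'clock': np.float64(0.0), 'joint_pos': array([-1.36 ,  0.333, -0.065,  1.461,  0.022,  1.35 , -0.089]), 'joint_velocities': array([ 0.   , -0.   ,  0.   ,  0.   , -0.001,  0.001,  0.   ]), 'tau': array([-1.0000e-03, -6.2545e+01,  4.9000e-02, -3.9161e+01,  1.6000e-02,
        1.0000e-02, -0.0000e+00]), 'position': array([0.145, 0.608, 0.241]), 'ee_rot': array([ 0.117,  0.993, -0.001, -0.   ]), 'ft_force': array([ 0.919, -0.406, -0.956]), 'torque': array([ 0.017, -0.049,  0.039]), 'grasp_force': np.float64(0.0), 'grip_width': np.float64(1.001)}
0.011
scene 53.89391421466075 [ 0.14211449 -0.48868678  0.79853764] [ 0.43476268  0.47109895 -0.7674941 ]
top 57.460914761677635 [ 0.43725279 -0.06500349  1.02623732] [ 0.13312263 -0.00108299 -0.99109898]
wrist 69.64255381275025 [0.06724306 0.62584064 0.37215776] [ 0.30445898 -0.07354408 -0.94968205]
```

View pics/scene0.png

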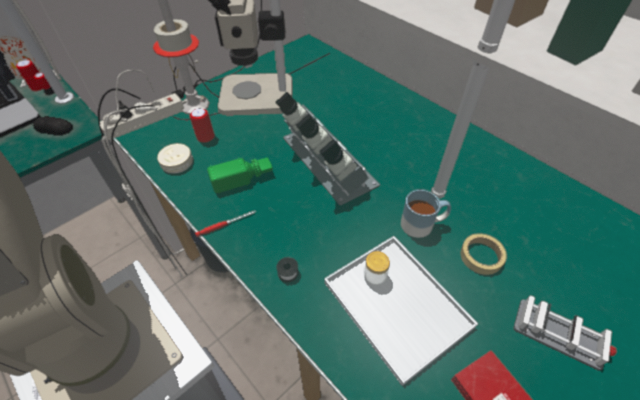

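View pics/top0.png

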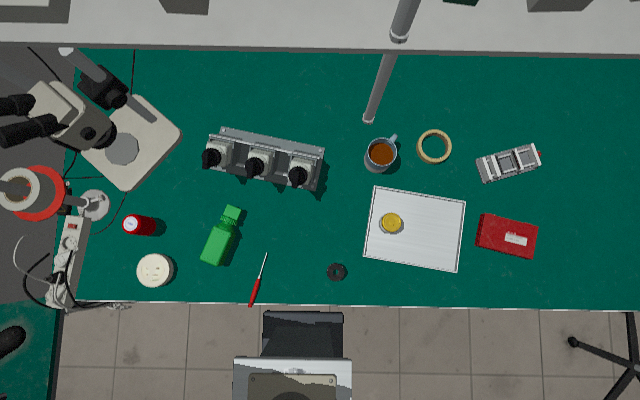

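Scene shows the rack's three black caps at (288,103), (310,125), (336,155); in top they are at (211,157), (256,167), (298,175). Look-alikes are the green lying bottle (top 220,235), the red can (140,225) and the small grey rack (510,162). I choose the three white bottles in the big rack. One close crop to check this.

```bash
python3 - <<'E'
from h import *
import pickle
cs=pickle.load(open("c0.pkl","rb"))
f=lambda c,b,s:cv2.resize(cs[c]["color"][b[1]:b[3],b[0]:b[2],::-1],None,fx=s,fy=s,interpolation=cv2.INTER_CUBIC)
a=f("top",(195,120,335,195),4); b=f("scene",(265,85,385,205),4)
a=cv2.resize(f("top",(190,115,335,210),5),(725,475)); 
print(a.shape)
cv2.imwrite("pics/crop_top.png",a); cv2.imwrite("pics/crop_scene.png",f("scene",(265,85,385,205),5))
E
```

```text
(475, 725, 3)
```

View pics/crop_top.png

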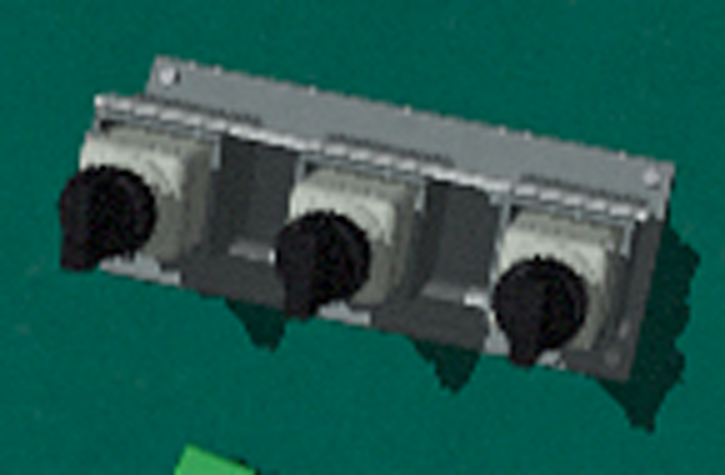

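View pics/crop_scene.png

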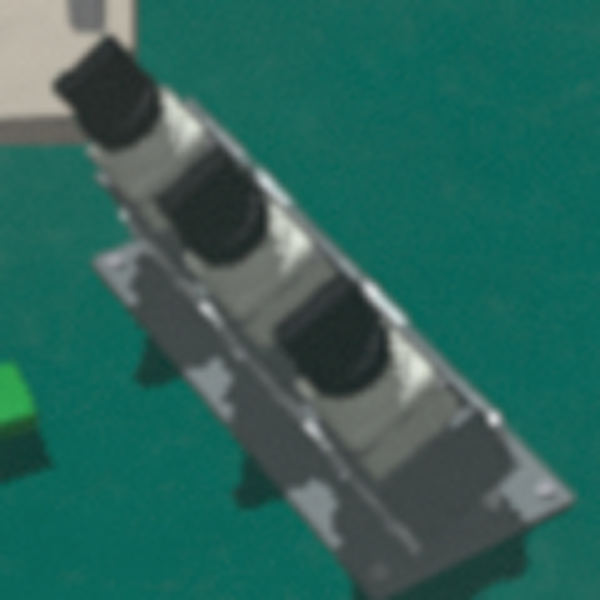

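The crops confirm three white bottles with black winged caps. Each wing lies along the rack's x, so the fingers must close along rack y. Next, measure the rack and caps from the two views.

```bash
python3 - <<'E'
from h import *
import pickle
cs=pickle.load(open("c0.pkl","rb")); T,S=cs["top"],cs["scene"]
P=lambda c,*p:[np.round(x[0],3).tolist()+[round(x[1][0],4)] for x in [tri([ray(T,p[0],p[1]),ray(S,p[2],p[3])])]]
t=lambda x,y:(190+x/5,115+y/5); s=lambda x,y:(265+x/5,85+y/5)
print("FR",P(0,*t(628,380),*s(358,598)),"BR",P(0,*t(673,165),*s(575,495)))
print("FR,BR,BL top z=.004",*[onz(T,*t(*p),.004).round(3) for p in((628,380),(673,165),(155,58))])
print("FR,BR,FL scene",*[onz(S,*s(*p),.004).round(3) for p in((358,598),(575,495),(95,262))])
# wing front top end
for a,b in (((75,265),(60,87)),((298,312),(165,203)),((523,362),(280,330))): print("wing end",P(0,*t(*a),*s(*b)))
print("tray top", *[onz(T,u,v,.02).round(3) for u,v in((375,186),(466,201),(459,272),(363,258))])
print("tray scene", *[onz(S,u,v,.02).round(3) for u,v in((394,239),(475,324),(404,381),(327,280))])
print("traytri",[P(0,*q)[0] for q in((375,186,394,239),(466,201,475,324),(459,272,404,381),(363,258,327,280))])
print("jar lid",onz(T,391,223,.07).round(3),"reel",onz(T,337,271,.03).round(3),"mug",onz(T,379,154,.09).round(3),"green",onz(T,220,240,.03))
E
```

```text
FR [[0.604, -0.052, 0.011, np.float64(0.005)]] BR [[0.733, -0.078, 0.011, np.float64(0.0002)]]
FR,BR,BL top z=.004 [ 0.609 -0.054  0.004] [ 0.735 -0.078  0.004] [0.793 0.224 0.004]
FR,BR,FL scene [ 0.603 -0.045  0.004] [ 0.739 -0.074  0.004] [0.67  0.249 0.004]
wing end [[0.631, 0.209, 0.173, np.float64(0.0005)]]
wing end [[0.61, 0.102, 0.173, np.float64(0.0005)]]
wing end [[0.587, -0.006, 0.178, np.float64(0.0008)]]
tray top [ 0.624 -0.221  0.02 ] [ 0.586 -0.475  0.02 ] [ 0.391 -0.449  0.02 ] [ 0.424 -0.188  0.02 ]
tray scene [ 0.62  -0.222  0.02 ] [ 0.581 -0.468  0.02 ] [ 0.392 -0.44   0.02 ] [ 0.43  -0.191  0.02 ]
traytri [[0.624, -0.221, 0.015, np.float64(0.001)], [0.583, -0.471, 0.022, np.float64(0.0036)], [0.39, -0.442, 0.033, np.float64(0.0025)], [0.427, -0.19, 0.021, np.float64(0.0038)]]
jar lid [ 0.517 -0.255  0.07 ] reel [ 0.388 -0.117  0.03 ] mug [ 0.697 -0.221  0.09 ] green [0.4648823  0.20210797 0.03      ]
```

```bash
cat >> h.py <<'E'
yaw=np.arctan2(-.2005,.98); rx=np.array([np.cos(yaw),np.sin(yaw),0]); ry=np.array([-np.sin(yaw),np.cos(yaw),0])
def toolR(t,rx=rx,ry=ry):
    t=np.radians(t); bz=-np.sin(t)*rx+np.cos(t)*np.array([0,0,1]); return np.column_stack([np.cross(ry,-bz),ry,-bz])
BZ=-toolR(25)[:,2]
def plan(p,Rt=None):
    o=get_obs(); R0=R.from_quat(o["ee_rot"]).as_matrix()
    print("pos",np.round(o["position"],4),"d_tool mm",np.round(R0.T@(np.array(p)-o["position"])*1000,1),end=" ")
    if Rt is not None:
        print("turn deg",np.round(np.degrees(R.from_matrix(R0.T@Rt).as_rotvec()),2),"d in target frame",np.round(Rt.T@(np.array(p)-o["position"])*1000,1))
    else: print()
    print("F",np.round(o["ft_force"],1),"M",np.round(o["torque"],2),"grip",np.round(o["grip_width"],3),np.round(o["grasp_force"],1),"t",o["clock"])
E
python3 - <<'E'
from h import *
plan([.42,.25,.33],toolR(25)); plan([0.620,0.211,0.248],toolR(25))
E
```

```text
pos [0.1447 0.6078 0.2417] d_tool mm [-350.7 -284.3  -88. ] turn deg [ -0.46 -25.    -1.79] d in target frame [-346.7 -295.3   64.3]
F [ 0.4 -0.4 -0.4] M [-0.01  0.02  0.  ] grip 0.999 0.0 t 0.15
pos [0.1447 0.6078 0.2417] d_tool mm [-554.3 -275.9   -6. ] turn deg [ -0.46 -25.    -1.79] d in target frame [-496.7 -293.4  224.7]
F [ 0.4 -0.4 -0.4] M [-0.01  0.02  0.  ] grip 0.999 0.0 t 0.15
```

Emit:
apply_moves([
  {"x":-15,"y":-20,"z":-10},
  {"x":-22,"y":-20,"z":-10},
  {"x":-24,"y":-20,"z":-10},
  {"x":-24,"y":-20,"z":-10},
  {"x":-24,"y":-20,"z":-10},
])

```text
invalid input at $.rows[0]: expected keys x, y, z, ax, ay, az, gripper
```

Emit:
apply_moves([
  {"x":-24,"y":-20,"z":-8},
  {"x":-24,"y":-20,"z":-8},
  {"x":-24,"y":-20,"z":-8},
  {"x":-24,"y":-20,"z":-8},
  {"x":-24,"y":-20,"z":-6},
])

```text
invalid input at $.rows[0]: expected keys x, y, z, ax, ay, az, gripper
```

Emit:
apply_moves([
  {"x":-24,"y":-20},
  {"x":-24,"y":-20},
  {"x":-24,"y":-20},
  {"x":-24,"y":-15},
  {"x":-24,"y":-10},
])

```text
invalid input at $.rows[0]: expected keys x, y, z, ax, ay, az, gripper
```

Emit:
apply_moves([
  {"ay":-6.25,"az":-0.5},
  {"ay":-6.25,"az":-0.5},
  {"ay":-6.25,"az":-0.5},
  {"ay":-6.25,"az":-0.3},
  {},
])

```text
invalid input at $.rows[0]: expected keys x, y, z, ax, ay, az, gripper
```

```bash
python3 - <<'E'
from h import *
plan([0.620,0.211,0.248],toolR(25)); plan([0.600,0.215,0.29],toolR(25))
E
```

```text
pos [0.1447 0.6078 0.2417] d_tool mm [-554.3 -275.9   -6. ] turn deg [ -0.46 -25.    -1.79] d in target frame [-496.7 -293.4  224.7]
F [ 0.4 -0.4 -0.4] M [-0.01  0.02  0.  ] grip 0.999 0.0 t 0.15
pos [0.1447 0.6078 0.2417] d_tool mm [-533.9 -276.7  -48. ] turn deg [ -0.46 -25.    -1.79] d in target frame [-496.  -293.5  178. ]
F [ 0.4 -0.4 -0.4] M [-0.01  0.02  0.  ] grip 0.999 0.0 t 0.15
```

All keys needed.

Emit:
apply_moves([
  {"x":-15,"y":-20,"z":-10,"ax":0,"ay":0,"az":0,"gripper":0},
  {"x":-24,"y":-20,"z":-10,"ax":0,"ay":0,"az":0,"gripper":0},
  {"x":-24,"y":-20,"z":-10,"ax":0,"ay":0,"az":0,"gripper":0},
  {"x":-24,"y":-20,"z":-10,"ax":0,"ay":0,"az":0,"gripper":0},
  {"x":-24,"y":-20,"z":-10,"ax":0,"ay":0,"az":0,"gripper":0},
])

```text
clock: 0.57
position: [0.2302, 0.4836, 0.2925]
ee_rot: [0.117, 0.993, -0.0, -0.0]
ft_force: [0.0, 0.4, -0.1]
grip_width: 0.998
grasp_force: 0.0
```

Emit:
apply_moves([
  {"x":-24,"y":-20,"z":-8,"ax":0,"ay":0,"az":0,"gripper":0},
  {"x":-24,"y":-20,"z":-8,"ax":0,"ay":0,"az":0,"gripper":0},
  {"x":-24,"y":-20,"z":-8,"ax":0,"ay":0,"az":0,"gripper":0},
  {"x":-24,"y":-20,"z":-8,"ax":0,"ay":0,"az":0,"gripper":0},
  {"x":-24,"y":-20,"z":-6,"ax":0,"ay":0,"az":0,"gripper":0},
])

```text
clock: 0.98
position: [0.3239, 0.3585, 0.3309]
ee_rot: [0.117, 0.993, 0.0, 0.0]
ft_force: [-0.2, 1.4, -0.1]
grip_width: 0.999
grasp_force: 0.0
```

Emit:
apply_moves([
  {"x":-24,"y":-20,"z":0,"ax":0,"ay":0,"az":0,"gripper":0},
  {"x":-24,"y":-20,"z":0,"ax":0,"ay":0,"az":0,"gripper":0},
  {"x":-24,"y":-20,"z":0,"ax":0,"ay":0,"az":0,"gripper":0},
  {"x":-24,"y":-15,"z":0,"ax":0,"ay":0,"az":0,"gripper":0},
  {"x":-24,"y":-10,"z":0,"ax":0,"ay":0,"az":0,"gripper":0},
])

```text
clock: 1.4
position: [0.421, 0.2473, 0.3306]
ee_rot: [0.117, 0.993, 0.0, 0.0]
ft_force: [1.0, 0.7, 0.5]
grip_width: 0.996
grasp_force: 0.0
```

Emit:
apply_moves([
  {"x":0,"y":0,"z":0,"ax":0,"ay":-6.25,"az":-0.5,"gripper":0},
  {"x":0,"y":0,"z":0,"ax":0,"ay":-6.25,"az":-0.5,"gripper":0},
  {"x":0,"y":0,"z":0,"ax":0,"ay":-6.25,"az":-0.5,"gripper":0},
  {"x":0,"y":0,"z":0,"ax":0,"ay":-6.25,"az":-0.3,"gripper":0},
  {"x":0,"y":0,"z":0,"ax":0,"ay":0,"az":0,"gripper":0},
])

```text
clock: 1.82
position: [0.4178, 0.2508, 0.3294]
ee_rot: [0.095, 0.971, -0.025, 0.218]
ft_force: [-0.8, 0.7, -0.0]
grip_width: 1.0
grasp_force: 0.0
```

```bash
python3 - <<'E'
from h import *
plan([0.620,0.211,0.248],toolR(25)); plan([0.600,0.215,0.29],toolR(25))
E
```

```text
pos [0.4178 0.2508 0.3294] d_tool mm [-151.5    1.3  161.7] turn deg [-0.27  0.32  0.4 ] d in target frame [-152.4    1.6  160.9]
F [-0.8  0.7 -0. ] M [0.17 0.42 0.07] grip 1.0 0.0 t 1.8167
pos [0.4178 0.2508 0.3294] d_tool mm [-151.    1.  115.] turn deg [-0.27  0.32  0.4 ] d in target frame [-151.6    1.5  114.2]
F [-0.8  0.7 -0. ] M [0.17 0.42 0.07] grip 1.0 0.0 t 1.8167
```

Emit:
apply_moves([
  {"x":-20,"y":0,"z":15,"ax":0,"ay":0,"az":0,"gripper":0},
  {"x":-28,"y":0,"z":20,"ax":0,"ay":0,"az":0,"gripper":0},
  {"x":-28,"y":0,"z":20,"ax":0,"ay":0,"az":0,"gripper":0},
  {"x":-28,"y":0,"z":20,"ax":0,"ay":0,"az":0,"gripper":0},
  {"x":0,"y":0,"z":0,"ax":0,"ay":0,"az":0,"gripper":0},
])

```text
clock: 2.23
position: [0.5479, 0.2196, 0.3046]
ee_rot: [0.101, 0.971, -0.027, 0.214]
ft_force: [-0.2, -0.6, -0.4]
grip_width: 1.002
grasp_force: 0.0
```

```bash
python3 - <<'E'
from h import *
import pickle
c=cam("wrist"); pickle.dump(c,open("w1.pkl","wb")); save(c,"w1.png")
print([proj(c,np.array(e)).round() for e in((.631,.209,.173),(.61,.102,.173),(.587,-.006,.178))])
E
```

```text
[array([331., 209.]), array([228., 209.]), array([121., 212.])]
```

Emit:
apply_moves([
  {"x":-15,"y":0,"z":14,"ax":0,"ay":0,"az":0,"gripper":0},
  {"x":-16,"y":1,"z":14,"ax":0,"ay":0,"az":0,"gripper":0},
  {"x":-16,"y":0,"z":12,"ax":0,"ay":0,"az":0,"gripper":0},
  {"x":0,"y":0,"z":0,"ax":0,"ay":0,"az":0,"gripper":0},
])

```text
clock: 2.62
position: [0.6038, 0.2109, 0.2888]
ee_rot: [0.099, 0.971, -0.026, 0.214]
ft_force: [0.1, -0.1, -0.2]
grip_width: 1.0
grasp_force: 0.0
```

```bash
python3 - <<'E'
from h import *
import pickle
c=cam("wrist"); pickle.dump(c,open("w2.pkl","wb"))
a=pickle.load(open("w1.pkl","rb"))
cv2.imwrite("pics/w12.png",cv2.resize(np.vstack([a["color"],c["color"]])[:,:,::-1],None,fx=.75,fy=.75,interpolation=cv2.INTER_AREA))
print([proj(c,np.array(e)).round() for e in((.631,.209,.173),(.61,.102,.173),(.587,-.006,.178))])
E
```

```text
[array([329., 175.]), array([205., 176.]), array([ 76., 178.])]
```

View pics/w12.png

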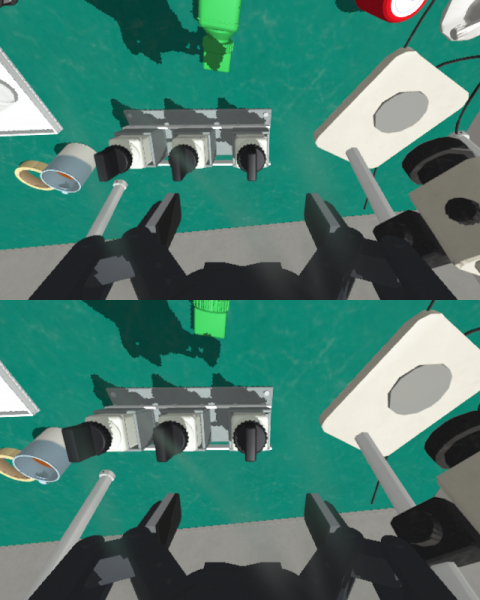

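Both wrist views show the three wings: w1 at full-scale (333,215), (243,215), (153,215), w2 at about (333,590-400...). All stand clear, and the left one is right under the gripper. Now to measure the wing ends by dark mask.

```bash
python3 - <<'E'
from h import *
import pickle
rs={}
for n in("w1","w2"):
    c=pickle.load(open(n+".pkl","rb")); g=c["color"].max(2)
    m=(g<70).astype(np.uint8)
    k,l,st,ce=cv2.connectedComponentsWithStats(m)
    for i in range(1,k):
        x,y,w,h,a=st[i]
        if a>400 and 160<y+h/2<230 and 60<x<380:
            ys,xs=np.where(l==i); yb=ys.max(); low=(ys>yb-9)&(ys<=yb-2)
            u=[ (xs[ys==r].min()+xs[ys==r].max())/2 for r in range(yb-9,yb-1)]
            w_=[ (xs[ys==r].max()-xs[ys==r].min()) for r in range(yb-9,yb-1)]
            print(n,st[i],yb,np.round(u,1),w_)
            rs.setdefault(n,[]).append((c,np.median(u),yb))
for n in rs: rs[n].sort(key=lambda r:r[1])
for a,b in zip(rs["w1"],rs["w2"]):
    print(tri([ray(*a),ray(*b)]), [onz(*q,.182+.009).round(4) for q in(a,b)])
E
```

```text
w1 [ 126  193   50   49 1702] 241 [143.5 143.  142.  142.  141.  140.5 139.5 139.5] [np.int64(25), np.int64(24), np.int64(22), np.int64(20), np.int64(18), np.int64(17), np.int64(15), np.int64(13)]
w1 [ 224  193   40   48 1022] 240 [238.5 238.5 238.  237.5 237.5 237.  237.  237. ] [np.int64(17), np.int64(17), np.int64(16), np.int64(15), np.int64(15), np.int64(14), np.int64(12), np.int64(12)]
w1 [316 192  38  49 786] 240 [335.5 335.5 335.5 335.5 335.5 335.5 335.5 335.5] [np.int64(11), np.int64(11), np.int64(11), np.int64(11), np.int64(11), np.int64(11), np.int64(11), np.int64(11)]
w2 [207 161  44  41 963] 201 [238.5 239.  241.5 241.  241.5 241.5 242.  243. ] [np.int64(19), np.int64(18), np.int64(11), np.int64(10), np.int64(9), np.int64(7), np.int64(6), np.int64(2)]
w2 [ 311  160   45   55 1055] 214 [334.  334.  333.5 333.5 333.5 333.5 333.5 333.5] [np.int64(14), np.int64(14), np.int64(13), np.int64(13), np.int64(13), np.int64(13), np.int64(13), np.int64(13)]
w2 [  82  162   67   54 2593] 215 [110.5 108.  106.  105.  104.  103.  102.  101. ] [np.int64(41), np.int64(34), np.int64(30), np.int64(28), np.int64(26), np.int64(22), np.int64(20), np.int64(18)]
w2 [203 178  28  38 471] 215 [219.  219.  219.  218.5 218.  217.5 216.5 216. ] [np.int64(22), np.int64(20), np.int64(20), np.int64(19), np.int64(18), np.int64(17), np.int64(15), np.int64(14)]
(array([ 0.62755826, -0.00789542,  0.18362164]), [np.float64(0.0003895203741241455), np.float64(0.00038952037412408086)]) [array([6.206e-01, 6.000e-04, 1.910e-01]), array([0.6215, 0.0022, 0.191 ])]
(array([0.65257429, 0.09570997, 0.17917354]), [np.float64(5.331096024617563e-05), np.float64(5.331096024619899e-05)]) [array([0.6397, 0.1041, 0.191 ]), array([0.642 , 0.1044, 0.191 ])]
(array([0.48983981, 0.23111678, 0.34574221]), [np.float64(0.010901956820895623), np.float64(0.010901956820895503)]) [array([0.6605, 0.2077, 0.191 ]), array([0.6298, 0.132 , 0.191 ])]
```

```bash
python3 - <<'E'
from h import *
import pickle
a,b=[pickle.load(open(n+".pkl","rb")) for n in("w1","w2")]
x,e=tri([ray(a,335.5,240.5),ray(b,333.5,214.5)]);print(x,e)
for z in(.18,.185,.19):print(z,onz(a,335.5,240.5,z),onz(b,333.5,214.5,z))
x,e=tri([ray(a,238,240.5),ray(b,217,215.5)]);print(x,e)
T=pickle.load(open("c0.pkl","rb"))
for p in ((.6576,.2036,.1666),(.637,.0966,.1666),(.615,-.010,.169)):
    p=np.array(p)
    for s,k in((-22,"front"),(22,"back")): 
        q=p+BZ*.017-toolR(25)[:,0]*s/1000
        print(k,q.round(3),proj(a,q).round(1),proj(b,q).round(1),proj(T["top"],q).round(1),proj(T["scene"],q).round(1))
plan((.6576,.2036,.1666),toolR(25))
E
```

```text
[0.66488933 0.20681179 0.18805005] [np.float64(0.00018546671149295764), np.float64(0.0001854667114928906)]
0.18 [0.67459883 0.20541374 0.18      ] [0.67294117 0.20530087 0.18      ]
0.185 [0.66858535 0.20639599 0.185     ] [0.66792269 0.20612544 0.185     ]
0.19 [0.66257187 0.20737825 0.19      ] [0.66290422 0.20695001 0.19      ]
[0.64618456 0.10024373 0.18630202] [np.float64(0.0005843731591378337), np.float64(0.0005843731591378562)]
front [0.631 0.209 0.173] [331.3 208.6] [328.9 175.1] [205.  168.1] [277.3 102.5]
back [0.67  0.201 0.191] [331.1 246.5] [328.6 221.7] [207.  150.1] [290.4  91.6]
front [0.61  0.102 0.173] [228.3 209.4] [205.4 176. ] [249.4 177.4] [298.3 125.6]
back [0.649 0.094 0.191] [232.5 246.9] [211.5 222.3] [252.1 159.5] [312.1 114.1]
front [ 0.588 -0.005  0.175] [125.  210.8] [ 81.1 177.3] [293.8 187.2] [321.4 151.1]
back [ 0.627 -0.013  0.194] [133.7 248.3] [ 93.6 223.7] [297.2 169.3] [336.2 138.8]
pos [0.6026 0.2117 0.2892] d_tool mm [  1.3   4.1 134.5] turn deg [-0.46 -0.09 -0.01] d in target frame [  1.5   3.1 134.6]
F [-0.3  0.3  0.2] M [0.11 0.42 0.04] grip 1.001 0.0 t 2.6667
```

Emit:
apply_moves([
  {"x":2,"y":4,"z":20,"ax":0,"ay":0,"az":0,"gripper":0},
  {"x":2,"y":3,"z":30,"ax":0,"ay":0,"az":0,"gripper":0.3},
  {"x":0,"y":0,"z":30,"ax":0,"ay":0,"az":0,"gripper":0.3},
  {"x":0,"y":0,"z":30,"ax":0,"ay":0,"az":0,"gripper":0.3},
  {"x":0,"y":0,"z":10,"ax":0,"ay":0,"az":0,"gripper":0.3},
], newtons=40)

```text
clock: 3.08
position: [0.648, 0.2087, 0.1753]
ee_rot: [0.098, 0.972, -0.026, 0.213]
ft_force: [-0.2, 0.4, -0.2]
grip_width: 0.702
grasp_force: 0.0
```

Emit:
apply_moves([
  {"x":0,"y":0,"z":10,"ax":0,"ay":0,"az":0,"gripper":0.3},
  {"x":0,"y":0,"z":2,"ax":0,"ay":0,"az":0,"gripper":0.3},
  {"x":0,"y":0,"z":0,"ax":0,"ay":0,"az":0,"gripper":0.3},
])

```text
clock: 3.33
position: [0.6543, 0.2089, 0.1694]
ee_rot: [0.098, 0.971, -0.025, 0.215]
ft_force: [0.4, -0.1, 0.4]
grip_width: 0.702
grasp_force: 0.0
```

```bash
python3 - <<'E'
from h import *
plan((.6548,.2078,.1674),toolR(25)); c=cam("wrist"); save(c,"w3.png",(160,100,480,400),2)
E
```

```text
pos [0.6543 0.2089 0.1694] d_tool mm [ 0.2 -0.9  2.1] turn deg [-0.31  0.01  0.07] d in target frame [ 0.2 -0.9  2.1]
F [ 0.4 -0.1  0.4] M [0.1  0.39 0.07] grip 0.702 0.0 t 3.3333
```

View pics/w3.png

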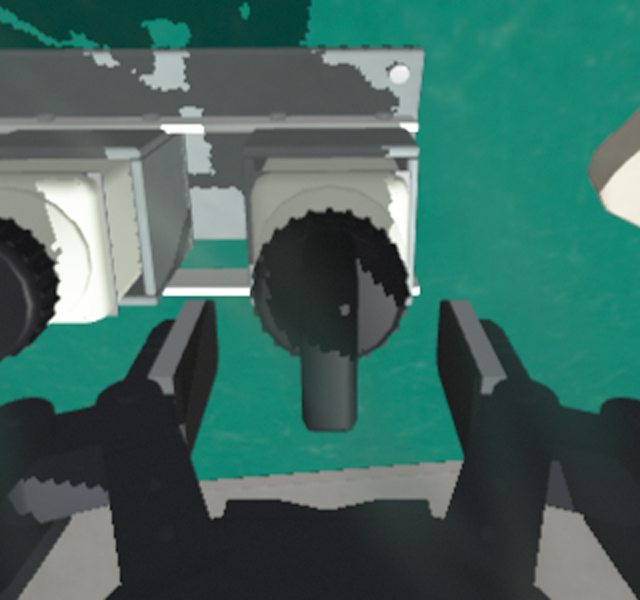

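The wrist view shows the wing (x≈330 in the crop) centred between the fingers (217 and 437). Close on it.

Emit:
apply_moves([
  {"x":0,"y":-0.5,"z":1,"ax":0,"ay":0,"az":0,"gripper":0.7},
  {"x":0,"y":0,"z":0,"ax":0,"ay":0,"az":0,"gripper":1},
  {"x":0,"y":0,"z":0,"ax":0,"ay":0,"az":0,"gripper":1},
  {"x":0,"y":0,"z":0,"ax":0,"ay":0,"az":0,"gripper":1},
  {"x":0,"y":0,"z":0,"ax":0,"ay":0,"az":0,"gripper":1},
], newtons=40)

```text
clock: 3.8
position: [0.6549, 0.2085, 0.1684]
ee_rot: [0.098, 0.971, -0.024, 0.216]
ft_force: [-0.2, 1.2, 2.2]
grip_width: 0.159
grasp_force: 42.1
```

```bash
python3 - <<'E'
from h import *
plan((.6548,.2078,.1674),toolR(25)); o=get_obs(); print(R.from_quat(o["ee_rot"]).inv().apply(o["torque"]))
E
```

```text
pos [0.6549 0.2085 0.1684] d_tool mm [ 0.4 -0.7  0.9] turn deg [-0.26  0.05  0.08] d in target frame [ 0.4 -0.7  0.9]
F [-0.2  1.2  2.2] M [0.37 0.21 0.12] grip 0.159 42.1 t 3.8
[-0.34489172  0.28383804  0.02207193]
```

Emit:
apply_moves([
  {"x":0,"y":0,"z":0,"ax":0,"ay":0,"az":-2,"gripper":1},
  {"x":0,"y":0,"z":0,"ax":0,"ay":0,"az":-2,"gripper":1},
  {"x":0,"y":0,"z":0,"ax":0,"ay":0,"az":-2,"gripper":1},
  {"x":0,"y":0,"z":0,"ax":0,"ay":0,"az":-2,"gripper":1},
  {"x":0,"y":0,"z":0,"ax":0,"ay":0,"az":0,"gripper":1},
])

```text
clock: 4.22
position: [0.6564, 0.209, 0.1694]
ee_rot: [0.03, 0.975, -0.038, 0.215]
ft_force: [8.1, 3.7, -0.8]
grip_width: 0.156
grasp_force: 67.6
```

```bash
cat > st.py <<'E'
from h import *
plan((.6548,.2078,.1674),toolR(25)); o=get_obs(); print("Mtool",R.from_quat(o["ee_rot"]).inv().apply(o["torque"]))
E
python3 st.py
```

```text
pos [0.6564 0.209  0.1694] d_tool mm [ 2.3 -1.2  1.2] turn deg [-0.13  0.19  8.04] d in target frame [ 2.1 -1.5  1.2]
F [ 8.1  3.7 -0.8] M [ 1.61 -1.26 -0.73] grip 0.156 67.6 t 4.2167
Mtool [-1.20060362 -1.08942592  1.44448518]
```

Resisting moment is 1.4 N m, so this cap is tight. Turn back, release, retreat.

Emit:
apply_moves([
  {"x":0,"y":0,"z":0,"ax":0,"ay":0,"az":3,"gripper":1},
  {"x":0,"y":0,"z":0,"ax":0,"ay":0,"az":3,"gripper":1},
  {"x":0,"y":0,"z":0,"ax":0,"ay":0,"az":2,"gripper":1},
  {"x":0,"y":0,"z":0,"ax":0,"ay":0,"az":0,"gripper":1},
  {"x":0,"y":0,"z":0,"ax":0,"ay":0,"az":0,"gripper":0.3},
])

```text
clock: 4.63
position: [0.6547, 0.2078, 0.1678]
ee_rot: [0.098, 0.971, -0.025, 0.215]
ft_force: [-0.2, 0.0, 0.6]
grip_width: 0.279
grasp_force: 0.0
```

Emit:
apply_moves([
  {"x":0,"y":0,"z":0,"ax":0,"ay":0,"az":0,"gripper":0.3},
  {"x":0,"y":0,"z":0,"ax":0,"ay":0,"az":0,"gripper":0.3},
  {"x":0,"y":0,"z":-15,"ax":0,"ay":0,"az":0,"gripper":0.3},
  {"x":0,"y":0,"z":-25,"ax":0,"ay":0,"az":0,"gripper":0.3},
  {"x":0,"y":0,"z":-20,"ax":0,"ay":0,"az":0,"gripper":0.3},
])

```text
clock: 5.05
position: [0.6293, 0.213, 0.2224]
ee_rot: [0.098, 0.971, -0.025, 0.215]
ft_force: [-0.3, 0.5, 0.2]
grip_width: 0.701
grasp_force: 0.0
```

```bash
cat > st.py <<'E'
from h import *
p=np.array((.6548,.2078,.1674))-.110*ry; print(p)
plan(p+.06*BZ,toolR(25)); o=get_obs(); print("Mtool",R.from_quat(o["ee_rot"]).inv().apply(o["torque"]),o["joint_pos"].round(2))
E
python3 st.py
```

```text
[0.63275162 0.10003234 0.1674    ]
pos [0.6293 0.213  0.2224] d_tool mm [-1.0e-01 -1.1e+02  1.6e+00] turn deg [-0.41 -0.04  0.11] d in target frame [  -0.4 -110.     0.9]
F [-0.3  0.5  0.2] M [0.09 0.39 0.01] grip 0.701 0.0 t 5.05
Mtool [-0.01356333  0.39552942 -0.01160638] [-0.83  0.2   0.33  1.75  0.29  0.89  0.7 ]
```

Emit:
apply_moves([
  {"x":0,"y":-20,"z":0,"ax":0,"ay":0,"az":0,"gripper":0.3},
  {"x":0,"y":-30,"z":0,"ax":0,"ay":0,"az":0,"gripper":0.3},
  {"x":0,"y":-30,"z":0,"ax":0,"ay":0,"az":0,"gripper":0.3},
  {"x":0,"y":-30,"z":0,"ax":0,"ay":0,"az":0,"gripper":0.3},
  {"x":0,"y":0,"z":0,"ax":0,"ay":0,"az":0,"gripper":0.3},
])

```text
clock: 5.47
position: [0.6069, 0.0984, 0.2226]
ee_rot: [0.102, 0.971, -0.026, 0.214]
ft_force: [-0.3, -1.0, -0.0]
grip_width: 0.7
grasp_force: 0.0
```

Emit:
apply_moves([
  {"x":0,"y":0,"z":20,"ax":0,"ay":0,"az":0,"gripper":0.3},
  {"x":0,"y":0,"z":25,"ax":0,"ay":0,"az":0,"gripper":0.3},
  {"x":0,"y":0,"z":15,"ax":0,"ay":0,"az":0,"gripper":0.3},
  {"x":0,"y":0,"z":0,"ax":0,"ay":0,"az":0,"gripper":0.3},
  {"x":0,"y":0,"z":0,"ax":0,"ay":0,"az":0,"gripper":0.7},
], newtons=40)

```text
clock: 5.88
position: [0.6321, 0.0998, 0.1677]
ee_rot: [0.098, 0.971, -0.026, 0.214]
ft_force: [0.5, 0.0, 0.6]
grip_width: 0.581
grasp_force: 0.0
```

Emit:
apply_moves([
  {"x":0,"y":0,"z":0,"ax":0,"ay":0,"az":0,"gripper":1},
  {"x":0,"y":0,"z":0,"ax":0,"ay":0,"az":0,"gripper":1},
  {"x":0,"y":0,"z":0,"ax":0,"ay":0,"az":0,"gripper":1},
  {"x":0,"y":0,"z":0,"ax":0,"ay":0,"az":0,"gripper":1},
])

```text
clock: 6.22
position: [0.6329, 0.1008, 0.1695]
ee_rot: [0.098, 0.971, -0.024, 0.216]
ft_force: [-0.9, 1.0, 3.5]
grip_width: 0.155
grasp_force: 42.4
```

```bash
python3 st.py
```

```text
[0.63275162 0.10003234 0.1674    ]
pos [0.6329 0.1008 0.1695] d_tool mm [  0.8  -1.1 -58. ] turn deg [-0.24  0.09  0.07] d in target frame [  0.9  -0.8 -58.1]
F [-0.9  1.   3.5] M [0.43 0.25 0.12] grip 0.155 42.4 t 6.2167
Mtool [-0.38988835  0.33453533  0.0515516 ] [-0.71  0.17  0.4   1.9   0.24  0.71  0.89]
```

Emit:
apply_moves([
  {"x":0,"y":0,"z":0,"ax":0,"ay":0,"az":-2,"gripper":1},
  {"x":0,"y":0,"z":0,"ax":0,"ay":0,"az":-2,"gripper":1},
  {"x":0,"y":0,"z":0,"ax":0,"ay":0,"az":-2,"gripper":1},
  {"x":0,"y":0,"z":0,"ax":0,"ay":0,"az":-2,"gripper":1},
  {"x":0,"y":0,"z":0,"ax":0,"ay":0,"az":0,"gripper":1},
])

```text
clock: 6.63
position: [0.633, 0.1009, 0.1695]
ee_rot: [0.029, 0.976, -0.039, 0.214]
ft_force: [-2.2, 1.4, 6.2]
grip_width: 0.151
grasp_force: 42.7
```

```bash
python3 st.py
```

```text
[0.63275162 0.10003234 0.1674    ]
pos [0.633  0.1009 0.1695] d_tool mm [  1.   -1.  -58.1] turn deg [-0.25  0.08  8.17] d in target frame [  1.   -0.9 -58.1]
F [-2.2  1.4  6.2] M [0.34 0.27 0.12] grip 0.151 42.7 t 6.6333
Mtool [-0.34859698  0.28252935  0.01246761] [-0.69  0.17  0.38  1.9   0.24  0.71  1.03]
```

Cap moves freely (about 0 N m), so the middle bottle is the loose one. Continue to about 47° in total, allowing for a couple of degrees of cell play.

Emit:
apply_moves([
  {"x":0,"y":0,"z":0,"ax":0,"ay":0,"az":-4,"gripper":1},
  {"x":0,"y":0,"z":0,"ax":0,"ay":0,"az":-4,"gripper":1},
  {"x":0,"y":0,"z":0,"ax":0,"ay":0,"az":-4,"gripper":1},
  {"x":0,"y":0,"z":0,"ax":0,"ay":0,"az":-4,"gripper":1},
  {"x":0,"y":0,"z":0,"ax":0,"ay":0,"az":-4,"gripper":1},
])

```text
clock: 7.05
position: [0.6332, 0.1006, 0.1696]
ee_rot: [-0.141, 0.966, -0.076, 0.204]
ft_force: [-0.6, 2.1, 6.2]
grip_width: 0.154
grasp_force: 42.6
```

Emit:
apply_moves([
  {"x":0,"y":0,"z":0,"ax":0,"ay":0,"az":-4,"gripper":1},
  {"x":0,"y":0,"z":0,"ax":0,"ay":0,"az":-4,"gripper":1},
  {"x":0,"y":0,"z":0,"ax":0,"ay":0,"az":-4,"gripper":1},
  {"x":0,"y":0,"z":0,"ax":0,"ay":0,"az":-4,"gripper":1},
  {"x":0,"y":0,"z":0,"ax":0,"ay":0,"az":-3,"gripper":1},
])

```text
clock: 7.47
position: [0.6333, 0.1005, 0.1697]
ee_rot: [-0.298, 0.929, -0.109, 0.189]
ft_force: [0.7, 0.4, 5.2]
grip_width: 0.152
grasp_force: 42.4
```

Emit:
apply_moves([
  {"x":0,"y":0,"z":0,"ax":0,"ay":0,"az":0,"gripper":1},
  {"x":0,"y":0,"z":0,"ax":0,"ay":0,"az":0,"gripper":1},
], newtons=70)

```text
clock: 7.63
position: [0.6333, 0.1004, 0.1698]
ee_rot: [-0.297, 0.93, -0.108, 0.189]
ft_force: [-0.6, 0.2, 6.6]
grip_width: 0.147
grasp_force: 72.5
```

```bash
python3 st.py; python3 - <<'E'
from h import *
c=cam("wrist"); save(c,"w4.png",(120,60,480,360),2)
o=get_obs();R0=R.from_quat(o["ee_rot"]).as_matrix(); print("BZ in tool",R0.T@BZ)
E
```

```text
[0.63275162 0.10003234 0.1674    ]
pos [0.6333 0.1004 0.1698] d_tool mm [  1.5   0.5 -58. ] turn deg [-3.100e-01  2.000e-02  4.701e+01] d in target frame [  1.5  -0.5 -58. ]
F [-0.6  0.2  6.6] M [ 0.02 -0.04  0.01] grip 0.147 72.5 t 7.6333
Mtool [ 0.00273095 -0.04198985  0.001968  ] [-0.62  0.17  0.3   1.9   0.26  0.72  1.69]
BZ in tool [ 0.00182817 -0.00489772 -0.99998633]
```

View pics/w4.png

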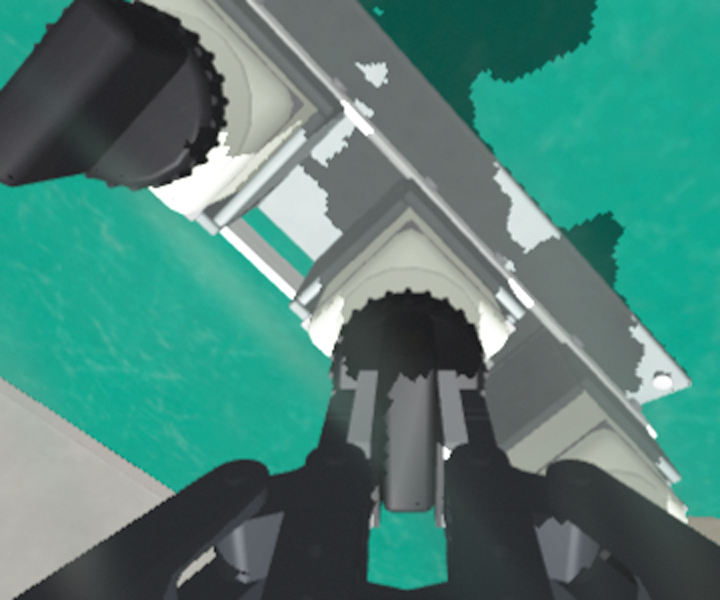

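The view shows the middle wing clamped at (415,450), about 45° from the body's sides, with the bottle still seated in its cell. Draw it out along the axis.

Emit:
apply_moves([
  {"x":0,"y":0,"z":-6,"ax":0,"ay":0,"az":0,"gripper":1},
  {"x":0,"y":0,"z":-10,"ax":0,"ay":0,"az":0,"gripper":1},
  {"x":0,"y":0,"z":-12,"ax":0,"ay":0,"az":0,"gripper":1},
  {"x":0,"y":0,"z":-12,"ax":0,"ay":0,"az":0,"gripper":1},
  {"x":0,"y":0,"z":0,"ax":0,"ay":0,"az":0,"gripper":1},
])

```text
clock: 8.1
position: [0.6158, 0.1042, 0.207]
ee_rot: [-0.297, 0.93, -0.108, 0.188]
ft_force: [0.4, 1.0, -2.0]
grip_width: 0.147
grasp_force: 71.3
```

```bash
python3 st.py
```

```text
[0.63275162 0.10003234 0.1674    ]
pos [0.6158 0.1042 0.207 ] d_tool mm [  1.2   0.1 -16.8] turn deg [-2.700e-01 -3.000e-02  4.702e+01] d in target frame [  0.9  -0.7 -16.8]
F [ 0.4  1.  -2. ] M [ 0.11  0.52 -0.01] grip 0.147 71.3 t 8.1
Mtool [-0.39048599  0.36631817  0.00821123] [-0.64  0.09  0.3   1.9   0.28  0.8   1.67]
```

Emit:
apply_moves([
  {"x":0,"y":0,"z":-12,"ax":0,"ay":0,"az":0,"gripper":1},
  {"x":0,"y":0,"z":-15,"ax":0,"ay":0,"az":0,"gripper":1},
  {"x":0,"y":0,"z":-18,"ax":0,"ay":0,"az":0,"gripper":1},
  {"x":0,"y":0,"z":-15,"ax":0,"ay":0,"az":0,"gripper":1},
  {"x":0,"y":0,"z":-10,"ax":0,"ay":0,"az":0,"gripper":1},
])

```text
clock: 8.52
position: [0.5861, 0.1104, 0.2692]
ee_rot: [-0.297, 0.93, -0.108, 0.187]
ft_force: [0.5, -0.6, -2.6]
grip_width: 0.146
grasp_force: 71.2
```

```bash
python3 - <<'E'
from h import *
o=get_obs();Rt=R.from_quat(o["ee_rot"]).as_matrix(); z=Rt[:,2]; a=np.cross(z,[0,0,-1]); ang=np.arcsin(np.linalg.norm(a))
Ru=R.from_rotvec(a/np.linalg.norm(a)*ang).as_matrix()@Rt
plan([.47,.10,.31],Ru); plan([.47,-.30,.31],Ru); plan([.495,-.400,.22],Ru); print(Ru.round(3))
c=cam("scene"); save(c,"s1.png",(200,60,520,360),2); print(o["joint_pos"].round(2))
E
```

```text
pos [0.5861 0.1104 0.2692] d_tool mm [ 82.   38.4 -84. ] turn deg [-18.5   16.78   0.  ] d in target frame [100.6  58.9 -40.8]
F [ 0.5 -0.6 -2.6] M [0.22 0.71 0.  ] grip 0.146 71.2 t 8.5167
pos [0.5861 0.1104 0.2692] d_tool mm [ 319.4 -281.6  -47.9] turn deg [-18.5   16.78   0.  ] d in target frame [ 332.6 -267.   -40.8]
F [ 0.5 -0.6 -2.6] M [0.22 0.71 0.  ] grip 0.146 71.2 t 8.5167
pos [0.5861 0.1104 0.2692] d_tool mm [ 385.4 -346.2   53. ] turn deg [-18.5   16.78   0.  ] d in target frame [ 370.2 -363.    49.2]
F [ 0.5 -0.6 -2.6] M [0.22 0.71 0.  ] grip 0.146 71.2 t 8.5167
[[-0.815 -0.58  -0.   ]
 [-0.58   0.815  0.   ]
 [ 0.     0.    -1.   ]]
[-0.67 -0.02  0.27  1.87  0.31  0.95  1.65]
```

View pics/s1.png

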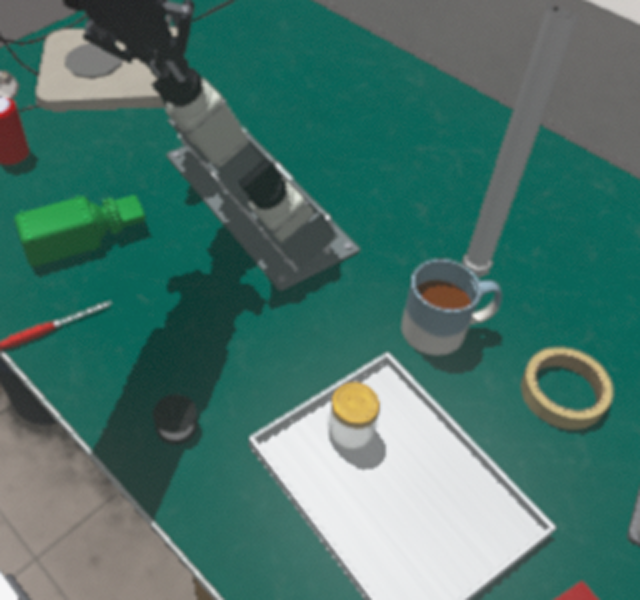

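The scene view shows the bottle hanging in the gripper (about (215,130) in the crop), clear of the cell. The right bottle (265,190), reel (175,415) and jar (355,410) are undisturbed. Carry it back, turn it upright, then across.

Emit:
apply_moves([
  {"x":12,"y":6,"z":-14,"ax":0,"ay":0,"az":0,"gripper":1},
  {"x":18,"y":8,"z":-18,"ax":0,"ay":0,"az":0,"gripper":1},
  {"x":18,"y":8,"z":-18,"ax":0,"ay":0,"az":0,"gripper":1},
  {"x":18,"y":8,"z":-18,"ax":0,"ay":0,"az":0,"gripper":1},
  {"x":16,"y":8,"z":-16,"ax":0,"ay":0,"az":0,"gripper":1},
])

```text
clock: 8.98
position: [0.4695, 0.0989, 0.3085]
ee_rot: [-0.297, 0.93, -0.109, 0.187]
ft_force: [-0.6, 0.1, -2.6]
grip_width: 0.146
grasp_force: 71.3
```

Emit:
apply_moves([
  {"x":0,"y":0,"z":0,"ax":-3.7,"ay":3.36,"az":0,"gripper":1},
  {"x":0,"y":0,"z":0,"ax":-3.7,"ay":3.36,"az":0,"gripper":1},
  {"x":0,"y":0,"z":0,"ax":-3.7,"ay":3.36,"az":0,"gripper":1},
  {"x":0,"y":0,"z":0,"ax":-3.7,"ay":3.36,"az":0,"gripper":1},
  {"x":0,"y":0,"z":0,"ax":-3.7,"ay":3.36,"az":0,"gripper":1},
])

```text
clock: 9.4
position: [0.471, 0.0996, 0.3091]
ee_rot: [-0.305, 0.952, 0.001, -0.002]
ft_force: [0.9, -0.4, -3.4]
grip_width: 0.146
grasp_force: 71.2
```

Emit:
apply_moves([
  {"x":10,"y":-14,"z":0,"ax":0,"ay":0,"az":0,"gripper":1},
  {"x":18,"y":-25,"z":0,"ax":0,"ay":0,"az":0,"gripper":1},
  {"x":20,"y":-28,"z":0,"ax":0,"ay":0,"az":0,"gripper":1},
  {"x":20,"y":-28,"z":0,"ax":0,"ay":0,"az":0,"gripper":1},
  {"x":20,"y":-28,"z":0,"ax":0,"ay":0,"az":0,"gripper":1},
])

```text
clock: 9.82
position: [0.4702, -0.0534, 0.3084]
ee_rot: [-0.304, 0.953, -0.0, -0.001]
ft_force: [1.0, 0.1, -1.5]
grip_width: 0.148
grasp_force: 71.2
```

Emit:
apply_moves([
  {"x":20,"y":-28,"z":0,"ax":0,"ay":0,"az":0,"gripper":1},
  {"x":20,"y":-28,"z":0,"ax":0,"ay":0,"az":0,"gripper":1},
  {"x":20,"y":-28,"z":0,"ax":0,"ay":0,"az":0,"gripper":1},
  {"x":20,"y":-28,"z":0,"ax":0,"ay":0,"az":0,"gripper":1},
  {"x":20,"y":-28,"z":0,"ax":0,"ay":0,"az":0,"gripper":1},
])

```text
clock: 10.23
position: [0.4699, -0.2254, 0.3088]
ee_rot: [-0.304, 0.953, -0.0, -0.0]
ft_force: [0.3, 0.3, -2.7]
grip_width: 0.143
grasp_force: 71.2
```

```bash
python3 - <<'E'
from h import *
Ru=np.array([[-0.815,-0.58,0],[-0.58,0.815,0],[0,0,-1]])
plan([.495,-.400,.22],Ru); print(get_obs()["joint_pos"].round(2))
E
```

```text
pos [ 0.4699 -0.2254  0.3088] d_tool mm [  80.7 -156.8   88.8] turn deg [-0.01 -0.02  0.  ] d in target frame [  80.8 -156.8   88.8]
F [ 0.3  0.3 -2.7] M [ 0.07 -0.11 -0.04] grip 0.143 71.2 t 10.2333
[-0.36  0.06  0.76  1.66 -0.04  1.44  2.6 ]
```

Joint 7 is at its limit, so I turn the yaw back before going on (the bottle's yaw is free).

Emit:
apply_moves([
  {"x":0,"y":0,"z":0,"ax":0,"ay":0,"az":5,"gripper":1},
  {"x":0,"y":0,"z":0,"ax":0,"ay":0,"az":7,"gripper":1},
  {"x":0,"y":0,"z":0,"ax":0,"ay":0,"az":7,"gripper":1},
  {"x":0,"y":0,"z":0,"ax":0,"ay":0,"az":7,"gripper":1},
  {"x":0,"y":0,"z":0,"ax":0,"ay":0,"az":7,"gripper":1},
])

```text
clock: 10.65
position: [0.4701, -0.2239, 0.3084]
ee_rot: [-0.018, 1.0, -0.0, -0.001]
ft_force: [0.8, 0.3, -2.1]
grip_width: 0.146
grasp_force: 71.2
```

Emit:
apply_moves([
  {"x":0,"y":0,"z":0,"ax":0,"ay":0,"az":7,"gripper":1},
  {"x":0,"y":0,"z":0,"ax":0,"ay":0,"az":5,"gripper":1},
  {"x":0,"y":0,"z":0,"ax":0,"ay":0,"az":0,"gripper":1},
])

```text
clock: 10.9
position: [0.4702, -0.2238, 0.3085]
ee_rot: [0.086, 0.996, -0.0, -0.0]
ft_force: [-0.2, -0.4, -2.6]
grip_width: 0.147
grasp_force: 71.2
```

```bash
python3 - <<'E'
from h import *
Ru=np.array([[-0.815,-0.58,0],[-0.58,0.815,0],[0,0,-1]])
plan([.495,-.400,.22],Ru); print(get_obs()["joint_pos"].round(2))
E
```

```text
pos [ 0.4702 -0.2238  0.3085] d_tool mm [ -54.6 -169.4   88.6] turn deg [-1.000e-02 -7.000e-02 -4.525e+01] d in target frame [  82.  -158.    88.5]
F [-0.2 -0.4 -2.6] M [-0.01  0.02  0.03] grip 0.147 71.2 t 10.9
[-0.39  0.06  0.79  1.66 -0.04  1.44  1.81]
```

Emit:
apply_moves([
  {"x":-6,"y":-20,"z":0,"ax":0,"ay":0,"az":0,"gripper":1},
  {"x":-11,"y":-34,"z":0,"ax":0,"ay":0,"az":0,"gripper":1},
  {"x":-11,"y":-34,"z":0,"ax":0,"ay":0,"az":0,"gripper":1},
  {"x":-11,"y":-34,"z":0,"ax":0,"ay":0,"az":0,"gripper":1},
  {"x":-9,"y":-30,"z":0,"ax":0,"ay":0,"az":0,"gripper":1},
])

```text
clock: 11.32
position: [0.4927, -0.3834, 0.3084]
ee_rot: [0.081, 0.997, -0.0, -0.0]
ft_force: [-0.8, 1.0, -1.5]
grip_width: 0.145
grasp_force: 71.2
```

Emit:
apply_moves([
  {"x":-7,"y":-17,"z":15,"ax":0,"ay":0,"az":0,"gripper":1},
  {"x":0,"y":0,"z":25,"ax":0,"ay":0,"az":0,"gripper":1},
  {"x":0,"y":0,"z":25,"ax":0,"ay":0,"az":0,"gripper":1},
  {"x":0,"y":0,"z":25,"ax":0,"ay":0,"az":0,"gripper":1},
  {"x":0,"y":0,"z":0,"ax":0,"ay":0,"az":0,"gripper":1},
])

```text
clock: 11.73
position: [0.495, -0.3978, 0.2137]
ee_rot: [0.082, 0.997, 0.002, -0.004]
ft_force: [-0.9, 1.6, -2.9]
grip_width: 0.145
grasp_force: 71.1
```

```bash
python3 - <<'E'
from h import *
Ru=np.array([[-0.815,-0.58,0],[-0.58,0.815,0],[0,0,-1]])
plan([.495,-.400,.156],Ru); print(get_obs()["joint_pos"].round(2))
c=cam("scene"); save(c,"s2.png",(240,120,540,400),2)
E
```

```text
pos [ 0.495  -0.3978  0.2137] d_tool mm [-0.8 -2.3 57.6] turn deg [  0.31  -0.34 -44.83] d in target frame [ 1.2 -1.8 57.7]
F [-0.9  1.6 -2.9] M [ 0.08  0.13 -0.  ] grip 0.145 71.1 t 11.7333
[-0.01  0.48  0.84  1.5  -0.36  1.33  2.27]
```

View pics/s2.png

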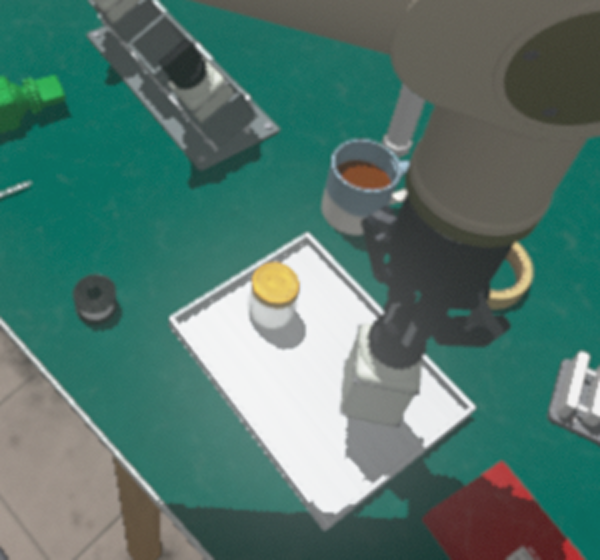

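The view shows the bottle hanging upright over the free half (380,385 in the crop), inside the rim, with the jar at (275,295) and the mug clear. Lower gently.

Emit:
apply_moves([
  {"x":0,"y":0,"z":15,"ax":0,"ay":0,"az":0,"gripper":1},
  {"x":0,"y":0,"z":15,"ax":0,"ay":0,"az":0,"gripper":1},
  {"x":0,"y":0,"z":12,"ax":0,"ay":0,"az":0,"gripper":1},
  {"x":0,"y":0,"z":5,"ax":0,"ay":0,"az":0,"gripper":1},
  {"x":0,"y":0,"z":0,"ax":0,"ay":0,"az":0,"gripper":1},
])

```text
clock: 12.2
position: [0.4965, -0.3995, 0.1719]
ee_rot: [0.083, 0.997, -0.0, -0.0]
ft_force: [-0.1, 0.4, -2.6]
grip_width: 0.144
grasp_force: 71.1
```

Emit:
apply_moves([
  {"x":0,"y":0,"z":2,"ax":0,"ay":0,"az":0,"gripper":1},
  {"x":0,"y":0,"z":2,"ax":0,"ay":0,"az":0,"gripper":1},
  {"x":0,"y":0,"z":0,"ax":0,"ay":0,"az":0,"gripper":1},
])

```text
clock: 12.45
position: [0.4967, -0.3999, 0.1686]
ee_rot: [0.083, 0.997, -0.0, 0.0]
ft_force: [-0.1, -0.3, -2.2]
grip_width: 0.146
grasp_force: 71.1
```

Emit:
apply_moves([
  {"x":0,"y":0,"z":3,"ax":0,"ay":0,"az":0,"gripper":1},
  {"x":0,"y":0,"z":3,"ax":0,"ay":0,"az":0,"gripper":1},
  {"x":0,"y":0,"z":2,"ax":0,"ay":0,"az":0,"gripper":1},
  {"x":0,"y":0,"z":0,"ax":0,"ay":0,"az":0,"gripper":1},
])

```text
clock: 12.78
position: [0.4964, -0.3995, 0.1596]
ee_rot: [0.083, 0.997, -0.0, -0.0]
ft_force: [0.2, -0.5, -3.0]
grip_width: 0.145
grasp_force: 71.1
```

Emit:
apply_moves([
  {"x":0,"y":0,"z":1,"ax":0,"ay":0,"az":0,"gripper":1},
  {"x":0,"y":0,"z":1,"ax":0,"ay":0,"az":0,"gripper":1},
  {"x":0,"y":0,"z":0,"ax":0,"ay":0,"az":0,"gripper":1},
])

```text
clock: 13.03
position: [0.497, -0.4, 0.1588]
ee_rot: [0.083, 0.997, -0.001, 0.001]
ft_force: [-0.2, -0.0, 3.7]
grip_width: 0.146
grasp_force: 71.9
```

Contact: the bottle stands. Release and rise.

Emit:
apply_moves([
  {"x":0,"y":0,"z":0,"ax":0,"ay":0,"az":0,"gripper":0.8},
  {"x":0,"y":0,"z":0,"ax":0,"ay":0,"az":0,"gripper":0.6},
  {"x":0,"y":0,"z":0,"ax":0,"ay":0,"az":0,"gripper":0.4},
  {"x":0,"y":0,"z":0,"ax":0,"ay":0,"az":0,"gripper":0.4},
  {"x":0,"y":0,"z":-10,"ax":0,"ay":0,"az":0,"gripper":0.4},
])

```text
clock: 13.45
position: [0.4958, -0.399, 0.1667]
ee_rot: [0.083, 0.997, 0.0, -0.001]
ft_force: [-0.4, 0.4, -0.1]
grip_width: 0.601
grasp_force: 0.0
```

Emit:
apply_moves([
  {"x":0,"y":0,"z":-20,"ax":0,"ay":0,"az":0,"gripper":0.4},
  {"x":0,"y":0,"z":-30,"ax":0,"ay":0,"az":0,"gripper":0.4},
  {"x":0,"y":0,"z":-30,"ax":0,"ay":0,"az":0,"gripper":0.4},
  {"x":0,"y":0,"z":-30,"ax":0,"ay":0,"az":0,"gripper":0.4},
  {"x":0,"y":0,"z":0,"ax":0,"ay":0,"az":0,"gripper":0.4},
])

```text
clock: 13.87
position: [0.4975, -0.4016, 0.2852]
ee_rot: [0.084, 0.996, -0.002, 0.004]
ft_force: [0.4, -1.3, 0.0]
grip_width: 0.602
grasp_force: 0.0
```

```bash
python3 - <<'E'
from h import *
c=cam("wrist"); s=cam("scene")
a=s["color"][60:360,200:520]; b=cv2.resize(c["color"],(480,300))
cv2.imwrite("pics/fin.png",np.hstack([a,b])[:,:,::-1])
E
```

```text
(no output)
```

View pics/fin.png

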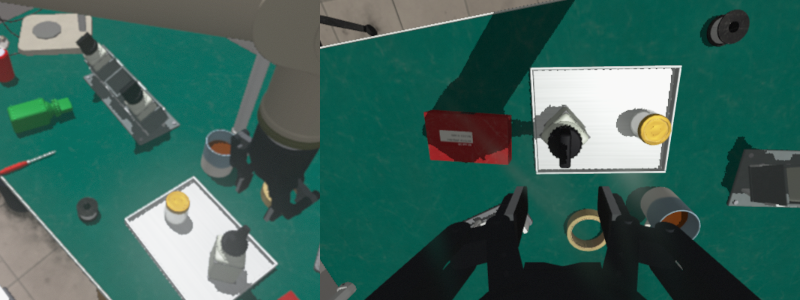

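The final view shows the bottle upright in the free half (232,255 left; 565,135 right), with its wing at 45° to the body. The two tight bottles are in the rack, and the jar, mug and reel are in place.

```bash
python3 -c "
from workcell import *
print(hand_in())"
```

```text
the job is handed in; nothing more can be done
None
```

The loose cap was on the middle bottle. I slackened it by about 45° in the rack, then drew the bottle out and stood it upright in the tray's free half. The left cap tested tight and the right one was not tested. The job was handed in at about 14 s, with the other bottles and bystanders in place.

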